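# Find and mark the balance point of a cue butt

### The arm

A 6-joint arm with a two-finger parallel gripper is mounted at the origin on the work surface. World frame = base frame: x ahead of the robot, y to its left, z up, the work surface at z = 0. Lengths are in m, angles in rad, forces in N, time in s.
With the tool pointing down it reaches from about 0.325 to 0.9 m from the base axis. Payload 6.1 kg.
Tool frame: the origin (TCP) lies between the finger pads; the fingertips stand arm.finger_overhang ahead of it and the grasp point (between the pads) lies 8 mm behind it (arm.finger_overhang is the distance from the TCP to the fingertips, in m); z points along the fingers, y is the line along which they close (so a half turn about z gives the same grasp; the last joint's range is limited). The gripper opens to 87 mm and grips with 3 to 60 N. Pads are 19 mm wide; open, the fingers measure 117 mm over their backs; the gripper's body (75 mm by 190 mm) begins 51 mm behind the grasp point.
Start: joints at [-1.343, 0.22, 1.526, -0, 1.395, -0.126], TCP at [0.217, -0.586, 0.234] pointing down, gripper open.
Joint ranges: [-2.98, 2.98], [-0.91, 2.08], [0.09, 2.57], [-1.24, 4.39], [0.2, 2.65], [-2.68, 2.68]. Speed limits (rad/s): [2.57, 2.57, 3.01, 3.14, 3.14, 3.14].

### API

Orientations are given as [roll, pitch, yaw] about the fixed x, y, z axes, in that order (R = Rz(yaw) Ry(pitch) Rx(roll)).
In Python, from bench import arm gives the robot as it stands.
- The arm moves only by the tool move_arm, never from a script. Its argument "plan" is one flat list of numbers, 7 for each row, row after row: the turn, a rotation vector about the world's x, y, z in rad, then the shift along the world's x, y, z in mm, then the closure, from -1 (fully open) to 1 (shut). In form: [wx, wy, wz, x, y, z, claw, wx, wy, wz, x, y, z, claw, ...]. A call has exactly 10 rows; each row shifts and turns the commanded pose from where the row before left it; what a row does not reach is not made up. A row lasts 1/10 s, in which the tool goes at most 50 mm and 8.59 degrees, less where a joint would pass 70% of its speed; a pose out of reach is approached as far as the arm can. A call is refused whole if a number of a shift passes 50 or a number of a turn 0.15, either way. A call with a gripper value outside its range is refused whole. The fingers move at their own pace and stop on an object; "grip_force" is the grip in N (left out, the last holds). Time passes only in rows, so rows that do not move let the fingers close, or fill a call up. It gives the time, the measured TCP pose, the force, the opening and the grip force at its end, in the units of the state.
- arm.sense(): the state, without advancing time (a new reading comes with each control period).
- arm.read_camera(name): name is "scene" or "top"; returns a dict with "frame" (420x560x3 uint8, red, green, blue), "camera_matrix" (3x3 intrinsics, pixels), "rvec" (rotation vector, rad) and "tvec" (3), from world to camera coordinates, as OpenCV has them. Camera axes: x right, y down, z forward; pixel columns grow to the right and rows downward; lengths in m; the calibration is good to about 2 mm. A picture is of the moment at which its call begins. There is no depth.
- arm.hand_in(): hands the job in; it is judged then, once.
The state is a dict: "time": time; "joint_pos": joint angles; "qvel": joint speeds; "joint_efforts": joint torques, N m; "eef_pos": TCP position; "ee_rot": TCP orientation; "contact_force": force on the tool from outside, world axes, zero at the start; "torque": the same for the moment, N m; "grip_width": finger opening in m; "grip_force": force on a finger pad.
Only numpy, scipy, OpenCV 4.12 (cv2) and the standard library are available. Lean on these libraries where they do the work, as an engineer would, in place of code of your own. Each camera call takes 0.05 s, during which the arm holds its last target. There are 200 camera calls.

### The job

Find and mark the balance point of the cue butt that lies on the balance stand. Slide it nose first across the brass fulcrum until, let go, it tips over and lies nose-down by itself; then ease it back until it stays level on the fulcrum alone, clear of both end rests, and have the orange marker clip pushed along the cue to directly above the fulcrum. Leave it balanced like that with the clip on the mark, hands off, and leave the other things on the bench where they are.

Things in the scene. Friction and masses are not known exactly. Their poses are not given: they have to be found in the camera images.
- stand: Balance stand, fixed: dark wooden base 460 x 84 x 18 mm, a brass-lined fulcrum post in the middle and a lower green-lined end rest at x = -185 (butt) and +185 mm (nose). Origin under the fulcrum at the base's underside; x along the stand towards the nose rest, z up. Rests 12 mm thick along x; all posts 44 mm wide; bays between open down to z = 24 mm. A cue in an end rest tilts 0.10 rad.
- fulcrum (a point): Where the axis of a level cue runs, over the middle of the fulcrum's V notch, 95 mm above the bench; axes as the stand. The notch is 20 mm long along the cue: let go level, the cue stays level while its balance point is within about 10 mm of this point, else it tips slowly to that side. Tops of all posts end 7.5 mm below the axis of a cue lying in them.
- cue: Butt half of a jump cue, loose, lying in the stand butt-down: round bar 510 mm long, 29 mm thick (last 55 mm tapers to 24), 0.27 to 0.37 kg. Origin on its axis at mid-length, x towards the nose. Blue wrap x = -161 to 45 mm, light wood beyond. A hidden weight bolt varies: balance point unknown, 190 to 250 mm from the butt end. Let go level, not tilted, or it rocks for a while.
- cue_butt_end (a point): End face of the rubber bumper at the heavy butt end, on the axis (x = -255 mm in the cue's frame).
- cue_nose_end (a point): End of the black cap at the nose, on the axis (x = +255 mm in the cue's frame).
- clip_slide (a joint): Position in m of the orange marker clip along the cue, in the cue's frame (0 at mid-length, positive towards the nose, from -0.10 to 0.16). It drags along the cue with about 0.3 N and stays where it is left; 8 g.
- clip (a point): The orange marker clip, a springy saddle with an upright thumb tab: this point is on the cue's axis at its middle. Saddle 18 mm long along the cue, 37 mm wide, from 1 mm below the axis to 18.5 mm above; tab 8 mm thick along the cue, 26 mm wide, up to 35 mm above the axis. Push it along by the tab; gripping it hard holds the cue too, and a touch away from the fulcrum tips a level cue.
- chalk_a: Blue cube of cue chalk, 22 mm, on the bench. Bystander; origin under its middle.
- chalk_b: Green cube of cue chalk, 22 mm, on the bench. Bystander; origin under its middle.
- tip_shaper: Aluminium tip shaper, a waisted disc 38 mm across and 44 mm high. Bystander; origin under its middle.
- polish: Amber bottle of cue polish, 44 mm across and 115 mm high. Bystander; origin under its middle.
- tape_roll: Yellow roll of masking tape lying flat, 90 mm across, 24 mm high. Bystander; origin under its middle.
- hex_driver: Screwdriver 150 mm long lying on the bench. Bystander; origin under its middle.
- spare_bolt: Spare steel weight bolt standing on end, 16 mm across, 45 mm high. Bystander; origin under its middle.

How it is judged:
By the outcome, as a careful person would: the job done as asked, in the order asked, and still so for the second after the job is handed in, with the robot touching nothing.
It also fails if it takes over 72 s, if anything falls off the work surface, if the arm or the gripper's body presses on something with over 40 N, if the wrist force passes 120 N, or if a joint passes its speed limit or range.

## Working session

There is one attempt and no reset: what is moved stays moved. The work goes in short steps, Python scripts to look and compute and a tool call to move; the robot and the scene stay as the last step left them, time stands still between calls to the robot, and variables do not carry over. Pictures are saved under pics/ and viewed, at most 10 in all, crops included, and the job is handed in when it is done.

Besides the shell and the picture viewer there is one more tool, called after ">>>" as name(argument=value, ...) on one line, values as JSON. move_arm: Moves the arm, as the interface text tells. Its arguments: {"type":"object","properties":{"plan":{"type":"array","items":{"type":"number"}},"grip_force":{"type":"number"}},"required":["plan"]}

```bash
ls; mkdir -p pics; python3 - <<'E'
from bench import arm
import cv2,numpy as np,json
for n in("scene","top"):
    c=arm.read_camera(n); cv2.imwrite(f"pics/{n}0.png",c["frame"][:,:,::-1])
    print(n,c["camera_matrix"],c["rvec"],c["tvec"])
print(arm.finger_overhang); print(arm.sense())
E
```

```text
pics
scene [[483.7066699    0.         284.52895521]
 [  0.         483.7066699  208.40108894]
 [  0.           0.           1.        ]] [ 0.91034345  2.53340699 -1.03908939] [ 0.45621382 -0.19766909  1.33677427]
top [[484.56140245   0.         277.01939867]
 [  0.         484.56140245 212.21747671]
 [  0.           0.           1.        ]] [ 2.17589895 -2.15444841  0.09649814] [-4.59989436e-04  5.80313749e-01  1.20795902e+00]
0.011
{'time': 0.1, 'joint_pos': array([-1.34309397e+00,  2.21145427e-01,  1.52749306e+00, -1.26744422e-05,
        1.39471054e+00, -1.26088482e-01]), 'qvel': array([-1.21425480e-04,  7.15915492e-05, -1.63848170e-03, -2.95210081e-05,
        7.87386455e-04,  1.23423455e-03]), 'joint_efforts': array([ 9.04017943e-04, -4.95944023e+01, -3.88516974e+01,  6.99830311e-02,
        5.15654928e-02, -6.38872780e-05]), 'eef_pos': array([ 0.21641121, -0.58575969,  0.23254971]), 'ee_rot': array([-3.13984866e+00, -2.08496033e-04,  3.53792884e-01]), 'contact_force': array([-0.05789177,  0.35049398,  0.43941786]), 'torque': array([0.02884433, 0.03559661, 0.0189902 ]), 'grip_force': 0.0, 'grip_width': 0.0870724385544235}
```

View pics/scene0.png

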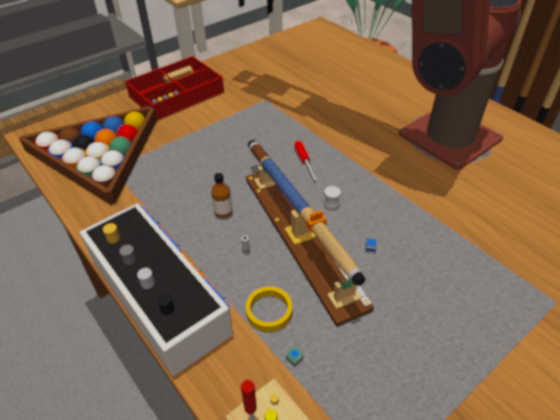

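View pics/top0.png

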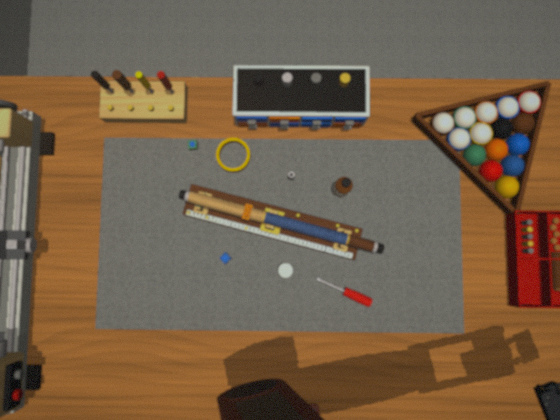

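The scene image shows the stand at the centre, with the cue's nose at about (358,278) and its butt at (252,146). In the top image the nose is at (183,196), the butt at (381,248), and the clip at (247,211). The nose points towards world +y. I'll take closer crops next.

```bash
python3 - <<'E'
import cv2
a=cv2.imread("pics/top0.png")[178:268,172:392]; cv2.imwrite("pics/topc.png",cv2.resize(a,None,fx=3.6,fy=3.6,interpolation=cv2.INTER_CUBIC))
a=cv2.imread("pics/scene0.png")[132:322,235:385]; cv2.imwrite("pics/scenec.png",cv2.resize(a,None,fx=3.1,fy=3.1,interpolation=cv2.INTER_CUBIC))
E
```

```text
(no output)
```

View pics/topc.png

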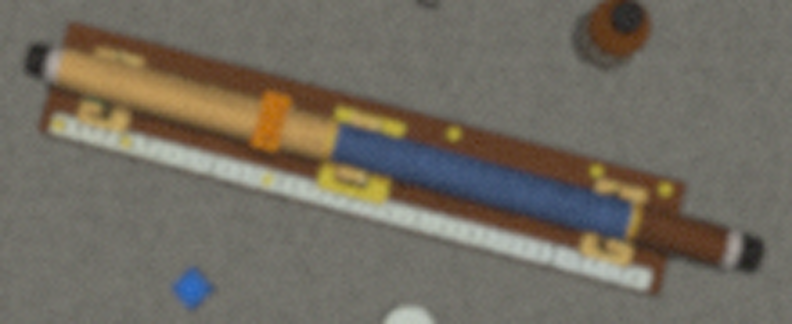

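View pics/scenec.png

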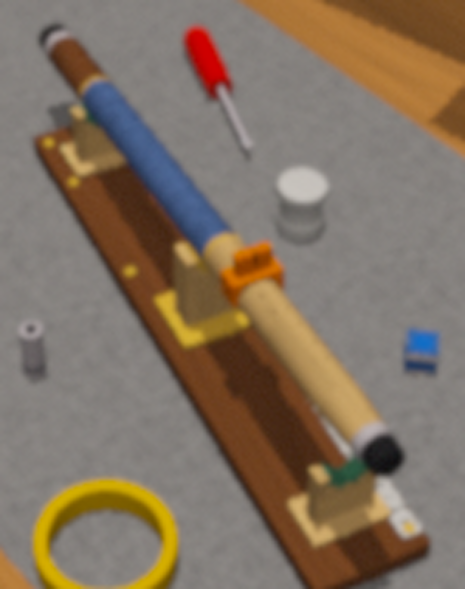

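The top crop shows the base corners at full-image pixels TL(191.4,184.1), BL(183.1,214.4), TR(362.3,228.8) and BR(354.5,259.4). The wrap edge is at (265.6,216.9), the cue ends at (179.5,194.7) and (383.9,248), and the clip at about (247,211.5). The cue rests in the fulcrum and the butt rest, with the nose high.

```bash
cat > h.py <<'E'
from bench import arm
import cv2,numpy as np
def ray(c,uv):
    R=cv2.Rodrigues(np.array(c["rvec"]))[0]; t=np.array(c["tvec"]).ravel()
    return -R.T@t, R.T@np.linalg.solve(c["camera_matrix"],[uv[0],uv[1],1.])
def onz(c,uv,z):
    o,d=ray(c,uv); return o+d*(z-o[2])/d[2]
def onplane(c,uv,p,n):
    o,d=ray(c,uv); return o+d*((p-o)@n)/(d@n)
def proj(c,P): return cv2.projectPoints(np.atleast_2d(P).astype(float),np.array(c["rvec"]),np.array(c["tvec"]),c["camera_matrix"],None)[0][:,0]
E
python3 - <<'E'
from h import *
np.set_printoptions(precision=4,suppress=True)
c=arm.read_camera("top"); s=arm.read_camera("scene")
k=[onz(c,p,.018) for p in[(191.4,184.1),(183.1,214.4),(362.3,228.8),(354.5,259.4)]]
print(np.array(k)); o=np.mean(k,0); a=(k[0]+k[1]-k[2]-k[3])/2; print("centre",o,"len",np.linalg.norm(a)); a/=np.linalg.norm(a)
print("a",a,"yaw",np.arctan2(a[1],a[0]), "w",np.linalg.norm(k[0]-k[1]))
lat=np.array([-a[1],a[0],0]);F=np.array([o[0],o[1],.095])
sc=lambda u,v:(235+u/3.1,132+v/3.1)
for nm,uv,cam in[("wrap",(265.6,216.9),c),("noseT",(179.5,194.7),c),("buttT",(383.9,248),c),("clipT",(247,211.5),c),("noseS",sc(384,455),s),("buttS",sc(50,33),s),("wrapS",sc(220,245),s),("clipS",sc(253,285),s)]:
    p=onplane(cam,uv,F,lat)-F; print(nm,"along",p@a*1e3,"z",p[2]*1e3+95)
# base corners in the scene view
for uv in[sc(425,547),sc(318,588),sc(40,140)]:
    p=onz(s,uv,.018)-F; print("corner",p@a*1e3,p@lat*1e3)
E
```

```text
[[ 0.6526  0.2284  0.018 ]
 [ 0.5735  0.2476  0.018 ]
 [ 0.5407 -0.2135  0.018 ]
 [ 0.4625 -0.1931  0.018 ]]
centre [0.5573 0.0173 0.018 ] len 0.45517447346028234
a [0.2448 0.9696 0.    ] yaw 1.3235019540479014 w 0.08147819799273258
wrap along 14.6776850121477 z 107.72311483235919
noseT along 231.09893913648654 z 97.44496840272187
buttT along -275.8950204270419 z 104.07728459271692
clipT along 59.56383943068964 z 123.12040522579059
noseS along 220.63540231014392 z 117.1764998529251
buttS along -281.9184770748395 z 68.01737984822343
wrapS along 16.640217940090597 z 99.7467521379578
clipS along 62.76021659996543 z 105.65518969478104
corner 233.5941598491038 34.16443307587063
corner 230.4258209780297 -40.05947944972811
corner -218.63353906700058 -37.624509493908164
```

```bash
cat >> h.py <<'E'
F0=np.array([.5573,.0173,.095]); A0=np.array([.2448,.9696,0])
def axisfit(c,tilt=0.,F=F0,a=A0):
    """horizontal cue line from wrap pixels: lateral offset at fulcrum, yaw"""
    h=cv2.cvtColor(c["frame"],cv2.COLOR_RGB2HSV); m=cv2.inRange(h,(105,90,40),(122,255,255))
    n,l,st,_=cv2.connectedComponentsWithStats(m); i=1+np.argmax(st[1:,4]); v,u=np.nonzero(l==i)
    n_=np.array([-a[0]*tilt,-a[1]*tilt,1]); P=np.array([onplane(c,p,F,n_) for p in zip(u,v)])
    d=cv2.fitLine(P[:,:2].astype(np.float32),cv2.DIST_L2,0,.001,.001).ravel(); s=np.sign(d[:2]@a[:2])
    lat=np.array([-a[1],a[0]]); p=d[2:]-F[:2]; dd=d[:2]*s; q=p-dd*(p@a[:2])/(dd@a[:2])
    al=(P-F)@a; return q@lat*1e3,np.arctan2(dd[1],dd[0]),np.percentile(al,[1,99])*1e3
def orange(c):
    h=cv2.cvtColor(c["frame"],cv2.COLOR_RGB2HSV); m=cv2.inRange(h,(5,200,180),(15,255,255))
    n,l,st,ce=cv2.connectedComponentsWithStats(m); return [(ce[i].round(1),st[i].tolist()) for i in range(1,n) if st[i,4]>8]
E
python3 - <<'E'
from h import *
np.set_printoptions(precision=4,suppress=True)
for n in("top","scene"):
    c=arm.read_camera(n); print(n,axisfit(c,.1),orange(c))
E
```

```text
top (np.float64(12577.457146906554), np.float64(2.851130080066886), array([-585.4833, -527.8063])) [(array([499. , 147.9]), [492, 141, 14, 14, 133])]
scene (np.float64(-0.8198915480137288), np.float64(1.3132350458385187), array([-194.4678,    0.2785])) [(array([128.6, 124.7]), [126, 124, 7, 3, 12]), (array([105.2, 137. ]), [96, 130, 17, 13, 96])]
```

>>> move_arm(plan=[0,0,0.05,15,23,0,-1,0,0,0.05,15,23,0,-1,0,0,0.05,15,23,0,-1,0,0,0.05,15,23,0,-1,0,0,0.05,15,23,0,-1,0,0,0.05,15,23,0,-1,0,0,0.05,15,23,0,-1,0,0,0.05,15,23,0,-1,0,0,0.05,15,23,0,-1,0,0,0.05,15,23,0,-1], grip_force=20)

```text
time: 1.3
eef_pos: [0.367, -0.3553, 0.2336]
ee_rot: [3.141, 0.0, 0.856]
contact_force: [1.1, -0.2, 0.3]
grip_width: 0.0872
grip_force: 0.0
```

```bash
python3 - <<'E'
import re
t=open('h.py').read()
t=t.replace('m=cv2.inRange(h,(105,90,40),(122,255,255))','m=roi(c,cv2.inRange(h,(100,70,30),(125,255,255)))').replace('m=cv2.inRange(h,(5,200,180),(15,255,255))','m=roi(c,cv2.inRange(h,(3,170,140),(16,255,255)))')
t=t.replace('def axisfit','''def roi(c,m):
    L=np.array([-A0[1],A0[0],0]); z=np.array([0,0,1.])
    P=[F0+A0*i*.3+L*j*.035+z*k for i in(-1,1) for j in(-1,1) for k in(-.03,.06)]
    r=np.zeros_like(m); cv2.fillConvexPoly(r,cv2.convexHull(proj(c,P).astype(np.int32)),255); return m&r
def axisfit''',1)
open('h.py','w').write(t)
from h import *
np.set_printoptions(precision=4,suppress=True)
for n in("top","scene"):
    c=arm.read_camera(n); print(n,axisfit(c,.1),orange(c))
    h=cv2.cvtColor(c["frame"],cv2.COLOR_RGB2HSV)
    for p in ([(300,226),(247,211)] if n=="top" else [(290,190),(316,220),(317,214)]): print(p,h[p[1],p[0]])
E
```

```text
top (np.float64(-0.5686125445791065), np.float64(1.3181683970045321), array([-182.3041,   12.4917])) [(array([246.6, 210.7]), [242, 203, 11, 16, 88])]
(300, 226) [109 115 122]
(247, 211) [ 16 229 190]
scene (np.float64(-0.5338850774239335), np.float64(1.314464796926097), array([-195.8067,    2.169 ])) [(array([315.8, 218.5]), [306, 210, 20, 18, 153])]
(290, 190) [109 124 142]
(316, 220) [ 15 255 182]
(317, 214) [ 14 255 137]
```

>>> move_arm(plan=[0,0,0.0464,15.6,23.7,-8,-1,0,0,0.0464,15.6,23.7,-8,-1,0,0,0.0464,15.6,23.7,-8,-1,0,0,0.0464,15.6,23.7,-8,-1,0,0,0.0464,15.6,23.7,-8,-1,0,0,0.0464,15.6,23.7,-8,-1,0,0,0.0464,15.6,23.7,-8,-1,0,0,0.0464,15.6,23.7,-8,-1,0,0,0.0464,15.6,23.7,-8,-1,0,0,0.0464,15.6,23.7,-8,-1])

```text
time: 2.4
eef_pos: [0.5231, -0.119, 0.1533]
ee_rot: [3.141, 0.0, 1.319]
contact_force: [0.1, -0.4, -0.5]
grip_width: 0.0867
grip_force: 0.0
```

>>> move_arm(plan=[0,0,0,0,0,-10,-1,0,0,0,0,0,-20,-1,0,0,0,0,0,-20,-1,0,0,0,0,0,-20,-1,0,0,0,0,0,-10,-1,0,0,0,0,0,-1,-0.2,0,0,0,0,0,0,0.2,0,0,0,0,0,0,0.6,0,0,0,0,0,0,0.8,0,0,0,0,0,0,1])

```text
time: 3.4
eef_pos: [0.5231, -0.1195, 0.0734]
ee_rot: [3.14, 0.0, 1.318]
contact_force: [0.5, 0.3, 0.4]
grip_width: 0.055
grip_force: 0.0
```

```bash
python3 - <<'E'
from h import *
s=arm.sense(); print({k:np.round(s[k],3) for k in("eef_pos","ee_rot","contact_force","torque","grip_width","grip_force")})
E
```

```text
{'eef_pos': array([ 0.523, -0.12 ,  0.073]), 'ee_rot': array([3.14 , 0.   , 1.318]), 'contact_force': array([0.463, 0.269, 0.391]), 'torque': array([-0.03 , -0.083, -0.03 ]), 'grip_width': np.float64(0.055), 'grip_force': np.float64(0.0)}
```

>>> move_arm(plan=[0,0,0,0,0,0,1,0,0,0,0,0,0,1,0,0,0,0,0,0,1,0,0,0,0,0,0,1,0,0,0,0,0,0,1,0,0,0,0,0,0,1,0,0,0,0,0,0,1,0,0,0,0,0,0,1,0,0,0,0,0,0,1,0,0,0,0,0,0,1], grip_force=30)

```text
time: 4.4
eef_pos: [0.523, -0.1195, 0.0728]
ee_rot: [3.14, 0.0, 1.318]
contact_force: [4.7, -0.0, -0.7]
grip_width: 0.0283
grip_force: 30.0
```

>>> move_arm(plan=[-0.032,0.008,0,0,0,5,1,-0.032,0.008,0,0,0,5,1,-0.033,0.009,0,0,0,4,1,0,0,0,0,0,3,1,0,0,0,0,0,3,1,0,0,0,0,0,0,1,0,0,0,0,0,0,1,0,0,0,0,0,0,1,0,0,0,0,0,0,1,0,0,0,0,0,0,1])

```text
time: 5.4
eef_pos: [0.5222, -0.1193, 0.0922]
ee_rot: [-3.141, 0.1, 1.318]
contact_force: [-0.4, 0.1, -2.6]
grip_width: 0.0282
grip_force: 30.0
```

```bash
python3 - <<'E'
from h import *
s=arm.sense(); print({k:np.round(s[k],3) for k in("eef_pos","ee_rot","contact_force","torque","grip_width","grip_force")})
for n in("top","scene"):
    c=arm.read_camera(n); print(n,axisfit(c,0.),orange(c)); cv2.imwrite(f"pics/{n}1.png",c["frame"][:,:,::-1])
F=[]
for i in range(4):
    s=arm.sense(); F.append(np.r_[s["contact_force"],s["torque"]]); arm.read_camera("top")
print(np.round(F,3))
E
```

```text
{'eef_pos': array([ 0.522, -0.119,  0.092]), 'ee_rot': array([-3.141,  0.1  ,  1.318]), 'contact_force': array([-0.391,  0.115, -2.615]), 'torque': array([-0.129, -0.11 ,  0.014]), 'grip_width': np.float64(0.028), 'grip_force': np.float64(29.988)}
top (np.float64(-0.024304580222124738), np.float64(1.333601955575473), array([-35.82910422,  17.40077529])) [(array([245.4, 211.6]), [240, 203, 12, 17, 94])]
scene (np.float64(-0.511462009877068), np.float64(1.2797999304505563), array([-167.0440521 ,    4.70335341])) [(array([316.5, 223.1]), [307, 215, 21, 15, 131])]
[[-0.241  0.62  -1.599 -0.043  0.     0.016]
 [-0.593  0.015 -2.405 -0.067 -0.105  0.032]
 [ 0.293 -0.248 -2.823 -0.106 -0.031 -0.003]
 [ 0.309 -0.931 -2.724 -0.057 -0.098  0.018]]
```

View pics/scene1.png

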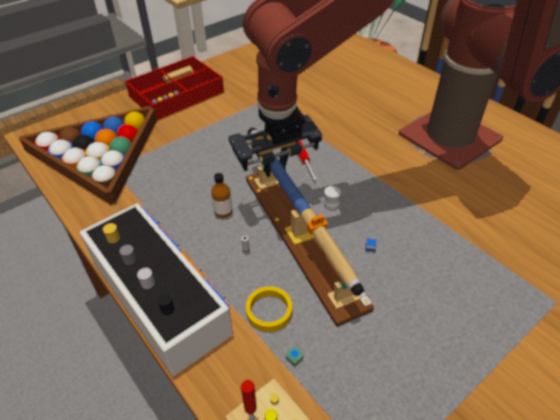

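The scene image shows the cue held level by the gripper, with its nose at about (357,288) and the clip at (316,222). I'll lower it and slide 70 mm nose-first.

>>> move_arm(plan=[0,0,0,1.7,6.8,-2,1,0,0,0,1.7,6.8,-2,1,0,0,0,1.7,6.8,0,1,0,0,0,1.7,6.8,0,1,0,0,0,1.7,6.8,0,1,0,0,0,1.7,6.8,0,1,0,0,0,1.7,6.8,0,1,0,0,0,1.7,6.8,0,1,0,0,0,1.7,6.8,0,1,0,0,0,1.7,6.8,0,1])

```text
time: 6.7
eef_pos: [0.5398, -0.0508, 0.0887]
ee_rot: [3.141, 0.1, 1.318]
contact_force: [1.5, -1.8, -1.6]
grip_width: 0.0282
grip_force: 30.0
```

```bash
cat >> h.py <<'E'
def state(tag=None):
    """cue tilt and ends from the scene view: black nose cap / wrap-clip vertical-plane intersections"""
    lat=np.array([-A0[1],A0[0],0]); out={}
    for n in("scene","top"):
        c=arm.read_camera(n)
        if tag: cv2.imwrite(f"pics/{n}_{tag}.png",c["frame"][:,:,::-1])
        f=c["frame"].astype(int)
        h=cv2.cvtColor(c["frame"],cv2.COLOR_RGB2HSV)
        wood=roi(c,cv2.inRange(h,(8,60,120),(24,185,255)))
        v,u=np.nonzero(wood); P=np.array([onplane(c,p,F0,lat) for p in zip(u,v)])-F0 if len(u) else np.zeros((1,3))
        # orange
        o=orange(c); o=max(o,key=lambda r:r[1][4]) if o else None
        r={"orange":None}
        if o is not None:
            p=onplane(c,o[0],F0+[0,0,.015],lat)-F0 if n=="scene" else onz(c,o[0],.12)-F0
            r["orange"]=(round(p@A0*1e3,1),round(p[2]*1e3+95,1))
        # dark nose cap: blob beyond the wood
        dark=roi(c,cv2.inRange(h,(0,0,0),(180,255,45)))
        k,l,st,ce=cv2.connectedComponentsWithStats(dark); 
        r["dark"]=[]
        for i in range(1,k):
            if st[i,4]>15:
                p=onplane(c,ce[i],F0,lat)-F0
                if p@A0>.15 or p@A0<-.2: r["dark"].append((round(p@A0*1e3,1),round(p[2]*1e3+95,1),int(st[i,4])))
        out[n]=r; print(n,r)
    return out
E
python3 - <<'E'
from h import *
state("2"); s=arm.sense(); print(s["eef_pos"],s["contact_force"],s["torque"])
E
```

```text
scene {'orange': (np.float64(134.1), np.float64(106.7)), 'dark': [(np.float64(291.1), np.float64(83.2), 92)]}
top {'orange': (np.float64(134.5), np.float64(120.0)), 'dark': []}
[ 0.53996587 -0.05010704  0.0886161 ] [ 3.35017004  1.17253666 -1.24536655] [ 0.07904261 -0.36974563 -0.11123474]
```

>>> move_arm(plan=[0.015,-0.004,0,0,0,-1,1,0.015,-0.004,0,0,0,-1,1,0,0,0,0,0,0,1,0,0,0,0,0,0,0.3,0,0,0,0,0,0,0.3,0,0,0,0,0,0,0,0,0,0,0,0,0,-0.3,0,0,0,0,0,0,-0.5,0,0,0,0,0,0,-0.5,0,0,0,0,0,0,-0.5])

```text
time: 7.8
eef_pos: [0.5395, -0.0512, 0.0865]
ee_rot: [3.141, 0.069, 1.318]
contact_force: [0.2, -0.9, -0.6]
grip_width: 0.0613
grip_force: 0.0
```

```bash
python3 - <<'E'
from h import *
state("3"); s=arm.sense(); print(s["eef_pos"],s["contact_force"],s["torque"])
E
```

```text
scene {'orange': (np.float64(128.2), np.float64(104.5)), 'dark': [(np.float64(286.8), np.float64(80.1), 96)]}
top {'orange': (np.float64(132.0), np.float64(120.0)), 'dark': []}
[ 0.53950023 -0.05124667  0.08652739] [ 0.8750176  -0.59358805  0.19436537] [ 0.01927043 -0.08253701  0.026799  ]
```

>>> move_arm(plan=[0,0,0,0,0,0,-0.5,0,0,0,0,0,0,-0.5,0,0,0,0,0,0,-0.5,0,0,0,0,0,0,-0.5,0,0,0,0,0,0,-0.5,0,0,0,0,0,0,-0.5,0,0,0,0,0,0,-0.5,0,0,0,0,0,0,-0.5,0,0,0,0,0,0,-0.5,0,0,0,0,0,0,-0.5])

```text
time: 8.9
eef_pos: [0.5395, -0.0513, 0.0865]
ee_rot: [3.141, 0.069, 1.318]
contact_force: [0.6, 1.4, 0.0]
grip_width: 0.0654
grip_force: 0.0
```

```bash
python3 - <<'E'
from h import *
state("4"); s=arm.sense(); print(s["eef_pos"],s["contact_force"],s["torque"])
a=cv2.imread("pics/scene_4.png")[120:330,220:400]; cv2.imwrite("pics/c4.png",cv2.resize(a,None,fx=2.8,fy=2.8,interpolation=cv2.INTER_CUBIC))
E
```

```text
scene {'orange': (np.float64(127.6), np.float64(100.3)), 'dark': [(np.float64(-222.9), np.float64(-6.1), 16), (np.float64(287.9), np.float64(80.2), 91)]}
top {'orange': (np.float64(131.8), np.float64(120.0)), 'dark': [(np.float64(-209.0), np.float64(52.3), 16)]}
[ 0.53954764 -0.05128327  0.08654813] [0.01890516 0.10812506 0.52868138] [ 0.0257174  -0.03158868  0.02606944]
```

View pics/c4.png

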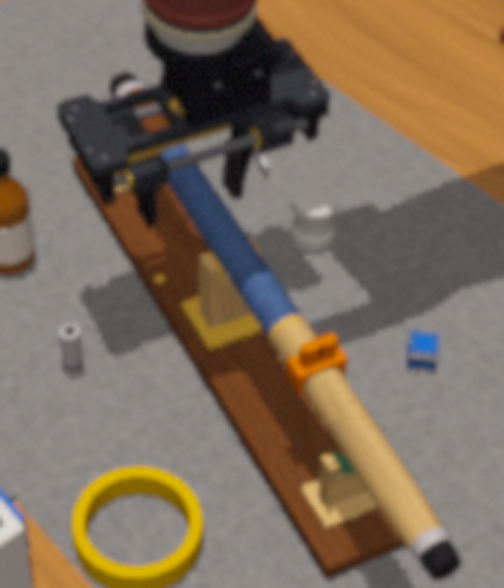

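The crop shows the cue free of the open fingers, with its nose at about (435,555) in the crop, overhanging the nose rest. I'll measure the tilt numerically by fitting a line to the silhouette.

```bash
cat >> h.py <<'E'
def tilt(img=None):
    lat=np.array([-A0[1],A0[0],0])
    c=arm.read_camera("scene")
    if img: c=dict(c,frame=cv2.imread(img)[:,:,::-1].copy())
    h=cv2.cvtColor(c["frame"],cv2.COLOR_RGB2HSV); R=[]
    m=roi(c,cv2.inRange(h,(100,60,20),(125,255,255)))|roi(c,cv2.inRange(h,(8,50,115),(22,165,255)))
    n,l,st,_=cv2.connectedComponentsWithStats(cv2.morphologyEx(m,cv2.MORPH_OPEN,np.ones((3,3)))); i=1+np.argmax(st[1:,4])
    big=np.zeros_like(m)
    for j in range(1,n):
        if st[j,4]>150: big[l==j]=255
    v,u=np.nonzero(big); P=np.array([onplane(c,p,F0,lat) for p in zip(u,v)])-F0; x=P@A0*1e3; z=P[:,2]*1e3
    k=abs(z)<45; b=[]
    for q in range(-200,300,10):
        w=k&(x>=q)&(x<q+10)
        if w.sum()>8: b.append((q+5,(np.percentile(z[w],3)+np.percentile(z[w],97))/2,np.ptp(z[w])))
    b=np.array(b); g=b[abs(b[:,2]-np.median(b[:,2]))<7]; f=np.polyfit(g[:,0],g[:,1],1)
    print("tilt",round(f[0],4),"z at fulcrum",round(95+f[1],1),"n",len(g),"width",np.median(b[:,2]).round(1)); return f
E
python3 - <<'E'
from h import *
for p in("scene0","scene1","scene_2","scene_3","scene_4"): print(p); tilt(f"pics/{p}.png")
E
```

```text
scene0
tilt 0.1015 z at fulcrum 94.8 n 25 width 55.5
scene1
tilt -0.0309 z at fulcrum 95.5 n 23 width 68.6
scene_2
tilt -0.0359 z at fulcrum 96.3 n 20 width 65.1
scene_3
tilt -0.0322 z at fulcrum 93.5 n 18 width 61.2
scene_4
tilt -0.0356 z at fulcrum 93.7 n 23 width 64.5
```

```bash
python3 - <<'E'
t=open('h.py').read()
t=t.replace('    print("tilt"','    if img and "v" in VERB: print(b.round(0).astype(int).tolist())\n    print("tilt"').replace("F0=np","VERB=''\nF0=np",1)
open('h.py','w').write(t)
import h; h.VERB='v'
h.tilt("pics/scene0.png"); h.tilt("pics/scene_4.png"); h.tilt()
E
```

```text
[[-195, -30, 30], [-185, -25, 39], [-175, -21, 47], [-165, -18, 51], [-155, -16, 52], [-145, -14, 53], [-135, -13, 55], [-125, -14, 57], [-115, -11, 57], [-105, -13, 55], [-95, -9, 55], [-85, -8, 54], [-75, -8, 55], [-65, -7, 55], [-55, -6, 54], [-45, -6, 56], [-35, -10, 69], [-25, -10, 70], [-15, -7, 69], [-5, -1, 57], [5, -1, 56], [15, 5, 47], [25, 10, 35], [35, 17, 35], [45, 5, 64], [55, -11, 29], [65, -3, 40], [75, 5, 51], [85, 8, 56], [95, 13, 62], [105, 12, 59], [115, 12, 59], [125, 14, 61], [135, 14, 61], [145, 8, 73], [155, 9, 74], [165, 15, 62], [175, 16, 58], [185, 18, 55], [195, 0, 90], [205, 1, 89], [215, -28, 88], [225, -28, 30], [235, -21, 16]]
tilt 0.1015 z at fulcrum 94.8 n 25 width 55.5
[[-105, -19, 14], [-95, -12, 24], [-85, -8, 37], [-75, -5, 48], [-65, -1, 56], [-55, 1, 60], [-45, 0, 62], [-35, -5, 73], [-25, -7, 74], [-15, -8, 73], [-5, -8, 73], [5, -2, 58], [15, -2, 60], [25, -4, 58], [35, -4, 60], [45, -2, 58], [55, -1, 61], [65, -3, 67], [75, -3, 66], [85, -5, 67], [95, -2, 55], [105, 7, 45], [115, -2, 68], [125, -8, 75], [135, -19, 46], [145, -14, 58], [155, -7, 66], [165, -4, 73], [175, -7, 67], [185, -6, 67], [195, -9, 71], [205, -9, 69], [215, -9, 70], [225, -10, 69], [235, -10, 69], [245, -10, 69], [255, -8, 65], [265, -1, 49], [275, 10, 23]]
tilt -0.0356 z at fulcrum 93.7 n 23 width 64.5
tilt -0.0347 z at fulcrum 93.6 n 24 width 64.5
```

```bash
python3 - <<'E'
from h import *
c=arm.read_camera("scene")
for al,z in((292,95),(292,84),(291,66)):
    P=F0+A0*al/1e3; P[2]=z/1e3; print(al,z,(proj(c,P)[0]-[220,120])*2.8)
for x,dz in((185,0),(185,-9),(185,-18.5),(0,0)):
    P=F0+A0*x/1e3; P[2]+=dz/1e3; print(x,dz,(proj(c,P)[0]-[220,120])*2.8)
state(); s=arm.sense(); print(s["time"],s["contact_force"])
E
```

```text
292 95 [446.39811105 552.38852529]
292 84 [443.92221845 562.06525999]
291 66 [439.0913116  576.23765439]
185 0 [356.83380751 424.89866608]
185 -9 [355.59548756 433.13904825]
185 -18.5 [354.30736226 441.71085938]
0 0 [230.36210163 244.87314991]
scene {'orange': (np.float64(127.6), np.float64(100.3)), 'dark': [(np.float64(287.8), np.float64(80.3), 92)]}
top {'orange': (np.float64(132.0), np.float64(120.0)), 'dark': []}
9.55 [ 0.18830383  0.6013113  -0.11246782]
```

The projections show the released cue is level: the observed nose is at about (441,558), the level prediction is (446,552), and full nose-down would be (439,576). The balance point is therefore within 10 mm of the fulcrum. I'll slide 10 mm further and let go again.

>>> move_arm(plan=[0,0,0,0.5,0,0,0.3,0,0,0,0,0,0,0.5,0,0,0,0,0,0,1,0,0,0,0,0,0,1,0,0,0,0,0,0,1,0,0,0,0,0,0,1,0,0,0,0,0,0,1,0,0,0,0,0,0,1,0,0,0,0,0,0,1,0,0,0,0,0,0,1])

```text
time: 10.55
eef_pos: [0.54, -0.0513, 0.0865]
ee_rot: [3.141, 0.069, 1.318]
contact_force: [-0.6, 0.5, 0.1]
grip_width: 0.0278
grip_force: 30.0
```

>>> move_arm(plan=[0,0,0,0.5,2,0,1,0,0,0,0.5,2,0,1,0,0,0,0.5,2,0,1,0,0,0,0.5,2,0,1,0,0,0,0.5,1.7,0,1,0,0,0,0,0,0,1,0,0,0,0,0,0,0.3,0,0,0,0,0,0,0.2,0,0,0,0,0,0,0,0,0,0,0,0,0,0])

```text
time: 11.55
eef_pos: [0.5426, -0.0414, 0.0866]
ee_rot: [3.141, 0.069, 1.318]
contact_force: [0.1, -0.4, -0.3]
grip_width: 0.0412
grip_force: 0.0
```

>>> move_arm(plan=[0,0,0,0,0,0,0,0,0,0,0,0,0,0,0,0,0,0,0,0,0,0,0,0,0,0,0,0,0,0,0,0,0,0,0,0,0,0,0,0,0,0,0,0,0,0,0,0,0,0,0,0,0,0,0,0,0,0,0,0,0,0,0,0,0,0,0,0,0,0])

```text
time: 12.55
eef_pos: [0.5425, -0.0416, 0.0866]
ee_rot: [3.141, 0.069, 1.318]
contact_force: [0.1, -0.9, 0.1]
grip_width: 0.0433
grip_force: 0.0
```

```bash
python3 - <<'E'
from h import *
state("5"); tilt(); s=arm.sense(); print(s["contact_force"])
E
```

```text
scene {'orange': (np.float64(145.9), np.float64(96.5)), 'dark': [(np.float64(296.8), np.float64(64.4), 24)]}
top {'orange': (np.float64(142.1), np.float64(120.0)), 'dark': []}
tilt -0.0617 z at fulcrum 93.3 n 20 width 61.3
[-0.28118501 -0.3764251  -0.40385206]
```

>>> move_arm(plan=[0,0,0,0,0,0,0,0,0,0,0,0,0,0,0,0,0,0,0,0,0,0,0,0,0,0,0,0,0,0,0,0,0,0,0,0,0,0,0,0,0,0,0,0,0,0,0,0,0,0,0,0,0,0,0,0,0,0,0,0,0,0,0,0,0,0,0,0,0,0])

```text
time: 13.7
eef_pos: [0.5425, -0.0416, 0.0865]
ee_rot: [3.141, 0.069, 1.318]
contact_force: [-0.5, -0.1, -0.5]
grip_width: 0.0435
grip_force: 0.0
```

```bash
python3 - <<'E'
from h import *
state("6"); tilt()
a=cv2.imread("pics/scene_6.png")[120:330,220:400]; cv2.imwrite("pics/c6.png",cv2.resize(a,None,fx=2.8,fy=2.8,interpolation=cv2.INTER_CUBIC))
E
```

```text
scene {'orange': (np.float64(145.6), np.float64(95.9)), 'dark': [(np.float64(296.5), np.float64(63.7), 24)]}
top {'orange': (np.float64(142.3), np.float64(120.0)), 'dark': []}
tilt -0.0613 z at fulcrum 93.2 n 20 width 61.3
```

View pics/c6.png

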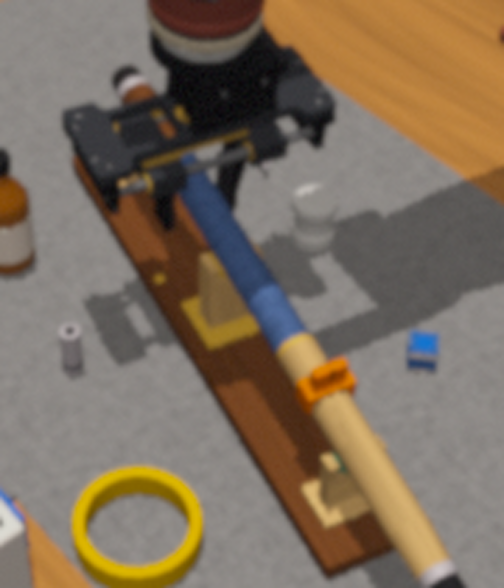

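```bash
cat >> h.py <<'E'
from scipy.optimize import least_squares
def edge(img=None,lo=20,hi=225):
    """cue tilt from the robot-side silhouette edge of wrap+wood in the scene view"""
    c=arm.read_camera("scene")
    if img: c=dict(c,frame=cv2.imread(img)[:,:,::-1].copy())
    h=cv2.cvtColor(c["frame"],cv2.COLOR_RGB2HSV)
    m=roi(c,cv2.inRange(h,(8,60,115),(22,170,255))); lat=np.array([-A0[1],A0[0],0]); R=[]
    for v in range(m.shape[0]):
        u=np.nonzero(m[v])[0]
        if len(u)<5: continue
        p=onplane(c,(u[-1],v),F0,lat)-F0
        if lo<p@A0*1e3<hi: R.append((u[-1]+.5,v))
    rays=[ray(c,p) for p in R]
    def f(q):
        d=A0+[0,0,q[0]]; d/=np.linalg.norm(d); o=F0+[0,0,q[1]]; r=[]
        for O,D in rays:
            n=np.cross(D,d); r.append(abs((O-o)@n)/np.linalg.norm(n)-.0145)
        return np.array(r)*1e3
    s=least_squares(f,[0,0],loss="soft_l1"); print("edge tilt",s.x[0].round(4),"dz",(s.x[1]*1e3).round(1),"n",len(R),"rms",np.median(abs(f(s.x))).round(2)); return s.x
E
python3 - <<'E'
from h import *
for p in("scene0","scene1","scene_2","scene_3","scene_4","scene_5","scene_6"): print(p); edge(f"pics/{p}.png")
E
```

```text
scene0
edge tilt -0.3002 dz 125.7 n 76 rms 4.36
scene1
edge tilt -0.0863 dz 8.6 n 84 rms 1.02
scene_2
edge tilt -0.0404 dz 3.0 n 48 rms 0.81
scene_3
edge tilt -0.0753 dz 6.6 n 49 rms 0.85
scene_4
edge tilt -0.067 dz 4.9 n 48 rms 0.77
scene_5
edge tilt -0.1055 dz 3.3 n 47 rms 1.11
scene_6
edge tilt -0.102 dz 3.1 n 47 rms 1.08
```

The crop shows the nose lower than before, with the cap at about (450,583). I can't tell yet whether it is fully down, so I'll compare the two states side by side with predicted nose points.

```bash
python3 - <<'E'
from h import *
c=arm.read_camera("scene"); out=[]
for f,mid in(("scene_4",40),("scene_6",50)):
    im=cv2.imread(f"pics/{f}.png")[225:345,310:400]; im=cv2.resize(im,None,fx=4.4,fy=4.4,interpolation=cv2.INTER_CUBIC)
    for t,col in((0,(0,255,0)),(-.1,(0,0,255))):
        for x in(0,45,100,150,200,255-15,255):
            s=(x+mid)/1e3; p=proj(c,F0+A0*s*np.cos(t)+[0,0,s*np.sin(t)])[0]
            cv2.circle(im,tuple(((p-[310,225]+.5)*4.4).astype(int)),3,col,-1)
    out.append(im)
cv2.imwrite("pics/cmp.png",np.hstack(out))
E
```

```text
(no output)
```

View pics/cmp.png

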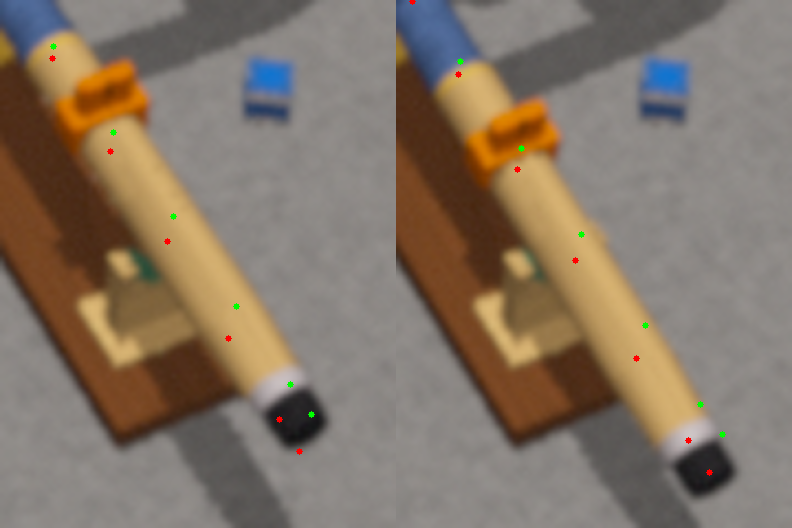

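Left panel (first release): the cue follows the green dots, so it was level. Right panel (now): it follows the red dots, so it lies nose-down at a tilt of 0.1. The balance point is near cue x = -35. I'll push the clip back there next while the cue lies stable.

>>> move_arm(plan=[-0.01,0.002,0,0,0,25,0,-0.01,0.002,0,0,0,25,0,-0.01,0.003,0,0,0,25,0,0,0,0,6,23.8,0,1,0,0,0,6,23.8,0,1,0,0,0,6,23.8,0,1,0,0,0,6,23.8,0,1,0,0,0,6,23.8,0,1,0,0,0,6,23.8,0,1,0,0,0,6,23.8,0,1])

```text
time: 15.25
eef_pos: [0.5847, 0.126, 0.1615]
ee_rot: [3.141, 0.1, 1.318]
contact_force: [0.3, 0.3, -0.3]
grip_width: 0.0018
grip_force: 0.0
```

>>> move_arm(plan=[0,0,0,6,23.8,0,1,0,0,0,6,23.8,0,1,0,0,0,6,23.8,0,1,0,0,0,0,0,-15,1,0,0,0,0,0,-15,1,0,0,0,0,0,-12,1,0,0,0,0,0,-8,1,0,0,0,0,0,0,1,0,0,0,0,0,0,1,0,0,0,0,0,0,1])

```text
time: 16.25
eef_pos: [0.6032, 0.1962, 0.1124]
ee_rot: [3.139, 0.099, 1.317]
contact_force: [0.0, -0.3, -0.1]
grip_width: 0.0009
grip_force: 0.0
```

```bash
python3 - <<'E'
from h import *
state("7"); s=arm.sense(); p=s["eef_pos"]-F0; print(s["eef_pos"],s["ee_rot"],s["contact_force"],"s",p@A0*1e3,"lat",p@np.array([-A0[1],A0[0],0])*1e3)
E
```

```text
scene {'orange': (np.float64(140.3), np.float64(80.1)), 'dark': [(np.float64(168.3), np.float64(171.5), 697), (np.float64(238.6), np.float64(208.2), 58), (np.float64(195.9), np.float64(136.5), 182), (np.float64(296.5), np.float64(64.7), 32)]}
top {'orange': (np.float64(142.4), np.float64(120.0)), 'dark': [(np.float64(168.1), np.float64(238.8), 113), (np.float64(458.1), np.float64(-570.7), 34), (np.float64(218.0), np.float64(-111.3), 23)]}
[0.60314727 0.19643615 0.11250624] [3.13915349 0.09916274 1.31741595] [-0.75002567  0.40845702  0.56274462] s 184.913822175822 lat -0.600986068841805
```

>>> move_arm(plan=[0,0,0,-1.7,-6.8,0.7,1,0,0,0,-1.7,-6.8,0.7,1,0,0,0,-1.7,-6.8,0.7,1,0,0,0,-1.7,-6.8,0.7,1,0,0,0,-1.7,-6.8,0.7,1,0,0,0,-1.7,-6.8,0.7,1,0,0,0,-1.7,-6.8,0.7,1,0,0,0,-1.7,-6.8,0.7,1,0,0,0,-1.7,-6.8,0.7,1,0,0,0,-1.7,-6.8,0.7,1])

```text
time: 17.35
eef_pos: [0.5854, 0.1279, 0.1186]
ee_rot: [3.141, 0.1, 1.318]
contact_force: [-1.2, 0.9, -0.2]
grip_width: 0.0003
grip_force: 0.2
```

>>> move_arm(plan=[0,0,0,-1.7,-6.8,0.7,1,0,0,0,-1.7,-6.8,0.7,1,0,0,0,-1.7,-6.8,0.7,1,0,0,0,-1.7,-6.8,0.7,1,0,0,0,-1.7,-6.8,0.7,1,0,0,0,-1.7,-6.8,0.7,1,0,0,0,-1.7,-6.8,0.7,1,0,0,0,-1.7,-6.8,0.7,1,0,0,0,-1.7,-6.8,0.7,1,0,0,0,0,0,0,1])

```text
time: 18.35
eef_pos: [0.5702, 0.0662, 0.125]
ee_rot: [3.14, 0.1, 1.317]
contact_force: [-0.1, -0.3, -0.4]
grip_width: 0.0004
grip_force: 0.0
```

```bash
python3 - <<'E'
from h import *
state("8"); s=arm.sense(); p=s["eef_pos"]-F0; print(s["eef_pos"],s["contact_force"],"s",p@A0*1e3)
E
```

```text
scene {'orange': (np.float64(5.8), np.float64(76.2)), 'dark': [(np.float64(295.8), np.float64(62.4), 23)]}
top {'orange': None, 'dark': [(np.float64(192.3), np.float64(-540.3), 71)]}
[0.57030137 0.06699988 0.12493519] [ 0.14461605 -0.27218504 -0.07170244] s 51.37173550690943
```

>>> move_arm(plan=[0,0,0,-1.5,-5.8,0.6,1,0,0,0,-1.5,-5.8,0.6,1,0,0,0,-1.5,-5.8,0.6,1,0,0,0,-1.5,-5.8,0.6,1,0,0,0,0,0,0,1,0,0,0,1.5,5.8,-0.6,1,0,0,0,1.5,5.8,-0.6,1,0,0,0,0,0,20,1,0,0,0,0,0,30,1,0,0,0,0,0,10,0])

```text
time: 19.45
eef_pos: [0.569, 0.0565, 0.189]
ee_rot: [3.136, 0.099, 1.318]
contact_force: [0.1, 0.2, 0.8]
grip_width: 0.0034
grip_force: 0.0
```

>>> move_arm(plan=[0,0,0,-4.8,-19.2,0,-0.2,0,0,0,-4.8,-19.2,0,-0.2,0,0,0,-4.8,-19.2,0,-0.2,0,0,0,-4.8,-19.2,0,-0.2,0,0,0,-4.8,-19.2,0,-0.2,0,0,0,0,0,0,-0.2,0,0,0,0,0,0,-0.2,0,0,0,0,0,0,-0.2,0,0,0,0,0,0,-0.2,0,0,0,0,0,0,-0.2])

```text
time: 20.45
eef_pos: [0.5434, -0.0397, 0.1859]
ee_rot: [3.141, 0.1, 1.319]
contact_force: [-0.3, 0.4, -0.5]
grip_width: 0.0517
grip_force: 0.0
```

```bash
python3 - <<'E'
from h import *
state("9"); s=arm.sense(); p=s["eef_pos"]-F0; print(s["eef_pos"],s["grip_width"],"s",p@A0*1e3,"lat",p@np.array([-A0[1],A0[0],0])*1e3)
out=[]
for n,(r0,c0) in(("scene",(185,270)),("top",(170,210))):
    im=cv2.imread(f"pics/{n}_9.png")[r0:r0+100,c0:c0+80]; out.append(cv2.resize(im,None,fx=5,fy=5,interpolation=cv2.INTER_CUBIC))
c=arm.read_camera("scene");d=arm.read_camera("top")
for s_ in(0,12):
    P=F0+A0*s_/1e3+[0,0,-.1*s_/1e3]
    for cam,im,o in((c,out[0],(270,185)),(d,out[1],(210,170))):
        for up,col in((0,(0,255,0)),(.035,(0,0,255))):
            q=proj(cam,P+[0,0,up])[0]; cv2.circle(im,tuple(((q-o+.5)*5).astype(int)),3,col,-1)
            print(s_,up,((q-o+.5)*5).round())
cv2.imwrite("pics/c9.png",np.hstack(out))
E
```

```text
scene {'orange': (np.float64(4.4), np.float64(109.4)), 'dark': [(np.float64(-252.7), np.float64(82.2), 186), (np.float64(296.8), np.float64(65.0), 27)]}
top {'orange': None, 'dark': []}
[ 0.54334281 -0.03991336  0.18602671] 0.05250445883232657 s -58.89078826457603 lat -0.47294132356671437
0 0 [164. 115.]
0 0.035 [166.  54.]
0 0 [311. 247.]
0 0.035 [309. 241.]
12 0 [177. 135.]
12 0.035 [179.  75.]
12 0 [287. 241.]
12 0.035 [285. 234.]
```

View pics/c9.png

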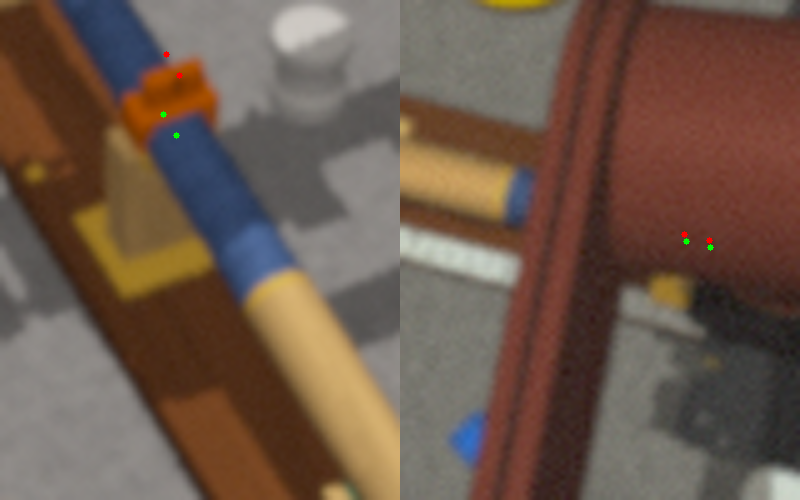

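The scene crop shows the clip tab's top at about (173,72), which puts the clip about 10–11 mm on the nose side of the fulcrum while the cue is still nose-down. I'll grasp, ease back about 11 mm while levelling, and release.

>>> move_arm(plan=[0,0,0,-0.5,0,-25,-0.2,0,0,0,0,0,-25,-0.2,0,0,0,0,0,-25,-0.2,0,0,0,0,0,-18,-0.2,0,0,0,0,0,0,0.3,0,0,0,0,0,0,1,0,0,0,0,0,0,1,0,0,0,0,0,0,1,0,0,0,0,0,0,1,0,0,0,0,0,0,1])

```text
time: 21.65
eef_pos: [0.5434, -0.0406, 0.094]
ee_rot: [3.139, 0.1, 1.318]
contact_force: [0.5, -0.9, 1.4]
grip_width: 0.0283
grip_force: 30.0
```

>>> move_arm(plan=[0,0,0,0,0,0,1,0,0,0,0,0,0,1,0.019,-0.005,0,-0.5,-2,-1.3,1,0.019,-0.005,0,-0.5,-2,-1.3,1,0.019,-0.005,0,-0.5,-2,-1.3,1,0.02,-0.005,0,-0.5,-2,-1.2,1,0.02,-0.005,0,-0.5,-2,-1.2,1,0,0,0,0,0,0,1,0,0,0,0,0,0,1,0,0,0,0,0,0,1])

```text
time: 22.65
eef_pos: [0.5402, -0.0514, 0.0869]
ee_rot: [3.14, 0.001, 1.318]
contact_force: [1.2, -2.6, 1.7]
grip_width: 0.0285
grip_force: 30.0
```

```bash
python3 - <<'E'
from h import *
state("10"); s=arm.sense(); p=s["eef_pos"]-F0; print(s["eef_pos"],s["ee_rot"],s["contact_force"],s["torque"],"s",p@A0*1e3,"lat",p@np.array([-A0[1],A0[0],0])*1e3)
E
```

```text
scene {'orange': (np.float64(-9.5), np.float64(109.9)), 'dark': [(np.float64(289.5), np.float64(93.1), 96)]}
top {'orange': None, 'dark': [(np.float64(-206.6), np.float64(67.8), 21)]}
[ 0.54031611 -0.05127154  0.0869564 ] [3.14010734e+00 1.49517583e-03 1.31806853e+00] [ 0.73058205 -4.5073933   0.94558715] [-0.74162626 -0.29733955 -0.12114406] s -70.64461942691727 lat -0.3187356492157546
```

```bash
sed -i 's/for k in(-.03,.06)\]/for k in(-.06,.06)]/; s/F0+A0\*i\*.3+L/F0+A0*i*.33+L/' h.py; cat >> h.py <<'E'
def cap(img=None):
    c=arm.read_camera("scene")
    if img: c=dict(c,frame=cv2.imread(img)[:,:,::-1].copy())
    lat=np.array([-A0[1],A0[0],0]); h=cv2.cvtColor(c["frame"],cv2.COLOR_RGB2HSV); R=[]
    k,l,st,ce=cv2.connectedComponentsWithStats(roi(c,cv2.inRange(h,(0,0,0),(180,255,50))))
    for i in range(1,k):
        p=onplane(c,ce[i],F0,lat)-F0
        if st[i,4]>30 and .19<p@A0<.33: R.append((round(p@A0*1e3,1),round(p[2]*1e3+95,1),"slope",round(p[2]/(p@A0),4),int(st[i,4])))
    print(img,R)
E
python3 - <<'E'
from h import *
for p in("scene0","scene1","scene_2","scene_3","scene_4","scene_5","scene_6","scene_9","scene_10"): cap(f"pics/{p}.png")
E
```

```text
pics/scene0.png [(np.float64(218.0), np.float64(113.6), 'slope', np.float64(0.0853), 107)]
pics/scene1.png [(np.float64(220.4), np.float64(85.4), 'slope', np.float64(-0.0436), 83)]
pics/scene_2.png [(np.float64(291.2), np.float64(83.8), 'slope', np.float64(-0.0385), 98)]
pics/scene_3.png [(np.float64(286.9), np.float64(80.5), 'slope', np.float64(-0.0505), 101)]
pics/scene_4.png [(np.float64(287.8), np.float64(80.5), 'slope', np.float64(-0.0503), 99)]
pics/scene_5.png [(np.float64(300.9), np.float64(62.7), 'slope', np.float64(-0.1075), 90)]
pics/scene_6.png [(np.float64(300.9), np.float64(62.8), 'slope', np.float64(-0.1069), 91)]
pics/scene_9.png [(np.float64(300.9), np.float64(62.8), 'slope', np.float64(-0.1069), 91)]
pics/scene_10.png [(np.float64(289.3), np.float64(92.9), 'slope', np.float64(-0.0072), 104)]
```

>>> move_arm(plan=[0,0,0,0,0,0,0.4,0,0,0,0,0,0,0.3,0,0,0,0,0,0,0.2,0,0,0,0,0,0,0.1,0,0,0,0,0,0,0,0,0,0,0,0,0,0,0,0,0,0,0,0,0,0,0,0,0,0,0,0,0,0,0,0,0,0,0,0,0,0,0,0,0,0])

```text
time: 24.2
eef_pos: [0.5402, -0.0504, 0.0867]
ee_rot: [3.141, -0.0, 1.318]
contact_force: [0.4, 0.1, -0.4]
grip_width: 0.0435
grip_force: 0.0
```

```bash
python3 - <<'E'
from h import *
for i in range(4): cap()
state("11"); s=arm.sense(); print(s["eef_pos"],s["contact_force"])
E
```

```text
None [(np.float64(290.7), np.float64(90.4), 'slope', np.float64(-0.0157), 100)]
None [(np.float64(290.7), np.float64(90.4), 'slope', np.float64(-0.0157), 100)]
None [(np.float64(290.7), np.float64(90.4), 'slope', np.float64(-0.0157), 100)]
None [(np.float64(290.7), np.float64(90.4), 'slope', np.float64(-0.0157), 100)]
scene {'orange': (np.float64(-345.5), np.float64(140.4)), 'dark': [(np.float64(290.8), np.float64(90.8), 94)]}
top {'orange': None, 'dark': [(np.float64(-201.0), np.float64(106.2), 17)]}
[ 0.54024931 -0.05040996  0.08675451] [-0.47203942 -0.43873731 -0.23276983]
```

>>> move_arm(plan=[0,0,0,0,0,0,-0.2,0,0,0,0,0,0,-0.3,0,0,0,0,0,0,-0.3,0,0,0,0,0,5,-0.3,0,0,0,0,0,10,-0.3,0,0,0,0,0,20,-0.3,0,0,0,0,0,30,-0.3,0,0,0,0,0,40,-0.3,0,0,0,-5,-30,10,-0.3,0,0,0,-10,-30,0,-0.3])

```text
time: 25.5
eef_pos: [0.5275, -0.1112, 0.2063]
ee_rot: [3.133, 0.0, 1.32]
contact_force: [-0.4, -0.7, -0.4]
grip_width: 0.0566
grip_force: 0.0
```

>>> move_arm(plan=[0,0,0,-10,-30,0,-0.3,0,0,0,-10,-30,0,-0.3,0,0,0,-10,-30,0,-0.3,0,0,0,-10,-30,0,-0.3,0,0,0,-10,-30,0,-0.3,0,0,0,-10,-30,0,-0.3,0,0,0,0,0,0,-0.3,0,0,0,0,0,0,-0.3,0,0,0,0,0,0,-0.3,0,0,0,0,0,0,-0.3])

```text
time: 26.5
eef_pos: [0.4656, -0.2895, 0.202]
ee_rot: [3.14, -0.0, 1.319]
contact_force: [0.0, -0.3, -0.0]
grip_width: 0.0567
grip_force: 0.0
```

```bash
python3 - <<'E'
from h import *
cap(); state("12"); out=[]
C=[arm.read_camera("scene"),arm.read_camera("top")]
for (n,(r0,c0)),cam in zip((("scene",(185,265)),("top",(185,235))),C):
    w,h_=(80,100) if n=="scene" else (70,60)
    k=5 if n=="scene" else 5.7
    im=cv2.imread(f"pics/{n}_12.png")[r0:r0+h_,c0:c0+w]; im=cv2.resize(im,None,fx=k,fy=k,interpolation=cv2.INTER_CUBIC)
    for d in(-.01,0,.01):
        q=proj(cam,F0+A0*d+[0,0,.035])[0]; q=((q-[c0,r0]+.5)*k).round(); print(n,d,q); cv2.circle(im,tuple(q.astype(int)),2,(0,255,0),-1)
    out.append(cv2.copyMakeBorder(im,0,500-im.shape[0],0,0,cv2.BORDER_CONSTANT))
    hsv=cv2.cvtColor(cam["frame"],cv2.COLOR_RGB2HSV); m=roi(cam,cv2.inRange(hsv,(3,200,90),(16,255,255))); 
    kk,l,st,ce=cv2.connectedComponentsWithStats(m); print(n,[(ce[i].round(1),st[i].tolist()) for i in range(1,kk) if st[i,4]>15])
cv2.imwrite("pics/c12.png",np.hstack(out))
E
```

```text
None [(np.float64(290.4), np.float64(90.0), 'slope', np.float64(-0.0171), 105)]
scene {'orange': (np.float64(-348.1), np.float64(137.7)), 'dark': [(np.float64(290.7), np.float64(90.6), 98)]}
top {'orange': (np.float64(-5.4), np.float64(120.0)), 'dark': []}
scene -0.01 [180.  39.]
scene 0 [191.  54.]
scene 0.01 [202.  70.]
scene [(array([299.8, 200.5]), [291, 193, 19, 18, 160])]
top -0.01 [234. 195.]
top 0 [210. 189.]
top 0.01 [187. 183.]
top [(array([273.3, 218.9]), [270, 212, 8, 14, 53])]
```

View pics/c12.png

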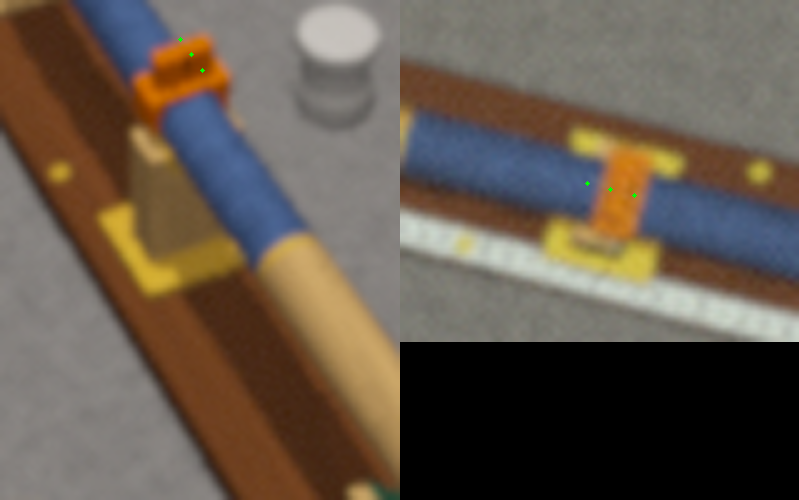

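The view shows the cue staying level on the fulcrum with the gripper away, and the clip a few mm to the butt side of the fulcrum: centroid at about (622,195) in the panel, against a predicted fulcrum of (610,189). I'll quantify it against the brass plate.

```bash
python3 - <<'E'
from h import *
c=arm.read_camera("top"); cap(); L=np.array([-A0[1],A0[0],0])
h=cv2.cvtColor(c["frame"],cv2.COLOR_RGB2HSV)
m=cv2.inRange(h,(20,120,100),(32,255,255)); m[:200]=0;m[240:]=0;m[:,:250]=0;m[:,295:]=0
k,l,st,ce=cv2.connectedComponentsWithStats(m)
for i in range(1,k):
    if st[i,4]>8:
        v,u=np.nonzero(l==i); P=np.array([onz(c,p,.02) for p in zip(u,v)])-F0; x=P@A0*1e3
        print("plate",st[i,4],"lat",(P@L).mean()*1e3,"mid",(x.min()+x.max())/2,"mean",x.mean())
m=roi(c,cv2.inRange(h,(3,170,110),(17,255,255))); v,u=np.nonzero(m)
for z in(.112,.13):
    P=np.array([onz(c,p,z) for p in zip(u,v)])-F0; x=P@A0*1e3; y=P@L*1e3; print("clip",z,len(u),"lat",y.mean(),"mid",np.percentile(x,[3,97]).mean(),"mean",x.mean())
# plate and clip in scene
s=arm.read_camera("scene"); h=cv2.cvtColor(s["frame"],cv2.COLOR_RGB2HSV)
m=roi(s,cv2.inRange(h,(3,170,90),(17,255,255))); k,l,st,ce=cv2.connectedComponentsWithStats(m)
for i in range(1,k):
    if st[i,4]>60:
        v,u=np.nonzero(l==i); R=cv2.minAreaRect(np.c_[u,v].astype(np.float32)); print("scene blob",st[i],R)
        t=v<=v.min()+1; print("top edge px",u[t].mean(),v[t].mean())
E
```

```text
None [(np.float64(290.3), np.float64(90.2), 'slope', np.float64(-0.0166), 104)]
plate 26 lat -27.468058490918654 mid 20.117680032469853 mean 20.206771889504637
plate 29 lat -27.619063241739905 mid -12.965596239576511 mean -15.327137402757739
plate 114 lat 19.37596815133267 mid 1.3626151702589837 mean 1.5599524964383642
clip 0.112 93 lat 0.12872475771161576 mid -4.726187235179732 mean -4.616801832505077
clip 0.13 93 lat 1.5494836389680349 mid -5.428073827412325 mean -5.320404004640035
scene blob [228  99  29  15 153] ((241.48277282714844, 104.20690155029297), (7.056422710418701, 30.082645416259766), 68.19859313964844)
top edge px 253.33333333333334 99.77777777777777
scene blob [264 154  16  19 133] ((271.8000183105469, 162.10000610351562), (17.8885440826416, 8.497057914733887), 63.43495178222656)
top edge px 268.5 154.75
scene blob [261 189  30  39 284] ((274.7916259765625, 207.46551513671875), (44.34014892578125, 7.258699893951416), 56.689369201660156)
top edge px 264.6 189.7
scene blob [291 193  20  19 188] ((299.1230773925781, 201.21536254882812), (12.899611473083496, 20.093624114990234), 60.2551155090332)
top edge px 303.0769230769231 193.6153846153846
scene blob [311 238  31  43  88] ((326.9459533691406, 258.8243408203125), (50.80021667480469, 2.906190872192383), 54.46232223510742)
top edge px 312.25 238.75
scene blob [295 243  37  52 397] ((313.0935974121094, 267.80078125), (57.97541046142578, 7.239715099334717), 56.76829147338867)
top edge px 299.42857142857144 243.71428571428572
scene blob [336 308  13  13  95] ((342.4230651855469, 312.8846130371094), (13.590154647827148, 7.488452911376953), 56.3099365234375)
top edge px 340.46153846153845 308.6923076923077
```

>>> move_arm(plan=[0,0,0,10,32.3,0,1,0,0,0,10,32.3,0,1,0,0,0,10,32.3,0,1,0,0,0,10,32.3,0,1,0,0,0,10,32.3,0,1,0,0,0,10,32.3,0,1,0,0,0,10,32.3,0,1,0,0,0,10,32.3,0,1,0,0,0,0,0,0,1,0,0,0,0,0,-20,1])

```text
time: 27.9
eef_pos: [0.5475, -0.0316, 0.1845]
ee_rot: [3.135, -0.0, 1.32]
contact_force: [1.6, -0.4, 0.0]
grip_width: 0.0003
grip_force: 0.0
```

>>> move_arm(plan=[0,0,0,0,0,-25,1,0,0,0,0,0,-15,1,0,0,0,0,0,-12,1,0,0,0,0,0,0,1,0,0,0,1,3.9,0,1,0,0,0,1,3.9,0,1,0,0,0,1,3.9,0,1,0,0,0,0.7,2.9,0,1,0,0,0,0.5,1.9,0,1,0,0,0,0,0,0,1])

```text
time: 28.9
eef_pos: [0.5496, -0.0151, 0.1299]
ee_rot: [3.14, -0.0, 1.318]
contact_force: [0.7, -0.7, -0.8]
grip_width: 0.0005
grip_force: 0.0
```

```bash
cat >> h.py <<'E'
def clip():
    s=arm.sense(); p=s["eef_pos"]-F0; L=np.array([-A0[1],A0[0],0]); print("TCP s",(p@A0*1e3).round(1),"lat",(p@L*1e3).round(1),"z",s["eef_pos"][2].round(4),s["contact_force"].round(1))
    for n in("top","scene"):
        c=arm.read_camera(n); h=cv2.cvtColor(c["frame"],cv2.COLOR_RGB2HSV)
        k,l,st,ce=cv2.connectedComponentsWithStats(roi(c,cv2.inRange(h,(3,170,110),(17,255,255)) if n=="top" else cv2.inRange(h,(3,200,90),(16,255,255))))
        for i in range(1,k):
            p=onplane(c,ce[i],F0,L)-F0 if n=="scene" else onz(c,ce[i],.115)-F0
            if st[i,4]>20 and abs(p@A0)<.04: print(n,(p@A0*1e3).round(1),(p@L*1e3).round(1),(p[2]*1e3).round(1),"px",ce[i].round(1),st[i,4])
E
python3 - <<'E'
from h import *
clip(); cap()
E
```

```text
TCP s -33.3 lat -0.4 z 0.1299 [ 0.7 -0.7 -0.8]
scene -12.5 0.0 9.4 px [299.7 200.5] 164
None [(np.float64(290.7), np.float64(90.2), 'slope', np.float64(-0.0165), 99)]
```

>>> move_arm(plan=[0,0,0,0.3,1,0,1,0,0,0,0.3,1,0,1,0,0,0,0.3,1,0,1,0,0,0,0.3,1,0,1,0,0,0,0.3,1,0,1,0,0,0,0.3,1,0,1,0,0,0,0.2,1,0,1,0,0,0,0.2,1,0,1,0,0,0,0.2,1,0,1,0,0,0,0,0,0,1])

```text
time: 30.05
eef_pos: [0.5519, -0.0063, 0.1297]
ee_rot: [3.141, -0.0, 1.318]
contact_force: [-0.1, -0.0, -0.4]
grip_width: 0.0003
grip_force: 0.0
```

```bash
python3 - <<'E'
from h import *
clip(); cap()
E
```

```text
TCP s -24.3 lat -0.5 z 0.1297 [-0.1 -0.  -0.4]
scene -13.0 -0.0 10.1 px [299.6 200.1] 175
None [(np.float64(290.7), np.float64(90.4), 'slope', np.float64(-0.0157), 100)]
```

>>> move_arm(plan=[0,0,0,0.2,0.7,0,1,0,0,0,0.2,0.7,0,1,0,0,0,0.2,0.7,0,1,0,0,0,0.2,0.7,0,1,0,0,0,0.2,0.7,0,1,0,0,0,0.2,0.7,0,1,0,0,0,0.1,0.7,0,1,0,0,0,0.1,0.7,0,1,0,0,0,0,0,0,1,0,0,0,0,0,0,1])

```text
time: 31.2
eef_pos: [0.5532, -0.0009, 0.1298]
ee_rot: [3.141, -0.0, 1.318]
contact_force: [-0.7, -0.5, 0.2]
grip_width: 0.0007
grip_force: 0.0
```

```bash
python3 - <<'E'
from h import *
clip(); cap()
E
```

```text
TCP s -18.6 lat -0.5 z 0.1298 [-0.7 -0.5  0.2]
scene -12.4 -0.0 11.1 px [299.7 199.9] 175
None [(np.float64(290.7), np.float64(90.5), 'slope', np.float64(-0.0154), 100)]
```

>>> move_arm(plan=[0,0,0,0.1,0.5,0,1,0,0,0,0.1,0.5,0,1,0,0,0,0.1,0.5,0,1,0,0,0,0.1,0.5,0,1,0,0,0,0.1,0.5,0,1,0,0,0,0.1,0.5,0,1,0,0,0,0.1,0.5,0,1,0,0,0,0.1,0.5,0,1,0,0,0,0,0,0,1,0,0,0,0,0,0,1])

```text
time: 32.35
eef_pos: [0.554, 0.0031, 0.1297]
ee_rot: [3.141, -0.0, 1.318]
contact_force: [-0.3, 0.5, 0.4]
grip_width: 0.0
grip_force: 0.1
```

```bash
python3 - <<'E'
from h import *
clip(); cap()
E
```

```text
TCP s -14.5 lat -0.3 z 0.1297 [-0.3  0.5  0.4]
scene -8.1 -0.0 11.0 px [300.6 201.2] 175
None [(np.float64(290.5), np.float64(90.1), 'slope', np.float64(-0.0168), 101)]
```

>>> move_arm(plan=[0,0,0,0.1,0.5,0,1,0,0,0,0.1,0.5,0,1,0,0,0,0,0,0,1,0,0,0,-0.3,-1,0,1,0,0,0,-0.7,-3,0,1,0,0,0,-1.5,-6,0,1,0,0,0,-1.5,-6,0,1,0,0,0,0,0,15,1,0,0,0,0,0,30,1,0,0,0,0,0,30,1])

```text
time: 33.5
eef_pos: [0.5499, -0.0121, 0.2062]
ee_rot: [3.141, -0.0, 1.317]
contact_force: [1.1, -0.4, 0.4]
grip_width: 0.0003
grip_force: 0.0
```

>>> move_arm(plan=[0,0,0,-10,-30,0,1,0,0,0,-10,-30,0,1,0,0,0,-10,-30,0,1,0,0,0,-10,-30,0,1,0,0,0,-10,-30,0,1,0,0,0,-10,-30,0,1,0,0,0,-10,-30,0,1,0,0,0,-10,-30,0,1,0,0,0,0,0,0,1,0,0,0,0,0,0,1])

```text
time: 34.5
eef_pos: [0.4702, -0.2524, 0.2057]
ee_rot: [3.14, -0.0, 1.316]
contact_force: [-0.3, -0.2, 0.0]
grip_width: 0.0004
grip_force: 0.0
```

```bash
python3 - <<'E'
from h import *
clip(); cap()
E
```

```text
TCP s -282.8 lat 18.4 z 0.2057 [-0.3 -0.2  0. ]
top 0.1 -0.1 20.0 px [271.5 218.2] 98
scene -7.3 -0.0 9.5 px [300.8 202. ] 157
None [(np.float64(290.5), np.float64(90.4), 'slope', np.float64(-0.0158), 103)]
```

```bash
python3 - <<'E'
from h import *
cap(); print(arm.hand_in())
E
```

```text
None [(np.float64(290.5), np.float64(90.4), 'slope', np.float64(-0.0158), 103)]
the job is handed in; nothing more can be done
None
```

I handed the job in: the cue tipped nose-down when let go, was eased back, and now stays level on the fulcrum with the gripper clear; the orange clip is within about 1–2 mm of the mark by camera, and the arm went nowhere near the other things on the bench.

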